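Fish the rubber stopper out of the blender jar with sprung tongs

TASK

The blender lid's small rubber stopper has fallen into the steel blender jar. Take the tongs out of their stand, pinch the stopper with the tongs and lift it out without touching it with the gripper itself, and set it down gently, upright and fully on the silicone lid that lies on the saucer. Then stand the tongs back in their stand, and leave the jar, the stand and everything else on the counter where they are.

Things in the scene. Friction and masses are not known exactly. Their poses are not given: they have to be found in the camera images.
- tongs: Steel sprung tongs, 152 mm tall, about 80 g, standing on their tips, bridge on top. Origin: midway between the tips at their lower end; z up to the bridge, y the way the jaws close; a half turn about z is the same. Two straight arms, 20 mm wide (x), 3 mm thick, hinged 10 mm apart 146 mm up, slope out over the top 24 mm, then run straight, splayed 0.062 rad when relaxed; width over backs then 54 mm at the tips.
- tongs_grip (a point): Where to hold the tongs: midway between the arms, 110 mm above the tips, 42 mm below the top. Relaxed width over the backs here 40.5 mm. Squeezing along y starts at about 6.5 N, 8.5 N with arms parallel (36 mm); 1 mm less here closes the tips 3 to 4 mm. Squeezed to about 39.5 mm they are held firmly with tips still wide apart; closing on with 40 N pinches the stopper well.
- tongs_top (a point): Top centre of the tongs' bridge, 152 mm above the tips. The bridge is 22 mm (x) by 16 mm (y) by 6 mm thick. It has the tongs' axes.
- tongs_left (a joint): Hinge angle of one arm of the tongs (rad), the other moves equally: 0 relaxed and fully open, grows as squeezed, 0.062 arms parallel, at most 0.125; springs back to 0. The lowest 16 mm of each arm is thickened inwards as tip pad; the gap between tip pads in mm is about 42 - 292 x angle (42 relaxed, 24 parallel).
- caddy: Tongs stand: plain steel open-topped box, outside 44 mm (x) by 84 mm (y) by 70 mm tall, walls 4 mm, inside 36 x 76 mm, inner floor 4 mm above the counter, 0.8 kg, loose. Origin: centre of its underside, z up. The tongs start inside, with their y along its y within about 0.05 rad, upright.
- jar: Small open steel blender jar without its blade, 110 mm outside diameter, 90 mm tall, inside diameter 102 mm, inner floor 6 mm above its underside, 0.7 kg, loose; a black loop handle stands out to 91 mm from the axis on its +x side, below the rim. Origin: centre of its underside, z up.
- stopper: Black rubber stopper, about 20 g: a cylinder 24 mm in diameter and 16 mm tall, with a small pull knob 16 mm in diameter on top (26 mm tall in all). It stands upright on the jar's floor, up to 14 mm off the centre. Origin: centre of its underside, z up.
- saucer: White ceramic saucer 160 mm in diameter, rim 20 mm high, inner floor 6 mm above the counter, loose. Origin: centre of its underside, z up.
- silicone_lid: Grey flat silicone lid, a disc 84 mm in diameter and 10 mm thick, lying in the middle of the saucer, its top 16 mm above the counter. Origin: centre of its underside, z up.
- pitcher: Bystander: pink plastic pitcher with a flip-top lid, about 206 mm tall, at the far left. Origin: centre of its underside.
- whisk: Bystander: aluminium whisk, 242 mm long, lying on the counter near the robot, handle to its -x, balloon (up to 50 mm tall) to its +x. Origin: on the counter, near the middle.
- tamper: Bystander: short wooden tamper standing upright, 48 mm in diameter, 98 mm tall. Origin: centre of its underside.
- tumbler: Bystander: drinking glass, 68 mm in diameter, 95 mm tall. Origin: centre of its underside.
- mug: Bystander: steel mug, 76 mm in diameter, 80 mm tall, near the robot, to the right. Origin: centre of its underside.
- sugar: Bystander: closed amber glass jar, 80 mm in diameter, 120 mm tall, at the far right. Origin: centre of its underside.

How it is judged:
By the outcome, as a careful person would: the job done as asked, in the order asked, and still so for the second after the job is handed in, with the robot touching nothing.
It also fails if it takes over 58 s, if anything falls off the work surface, if the arm or the gripper's body presses on something with over 40 N, if the wrist force passes 120 N, or if a joint passes its speed limit or range.

ROBOT

A 6-joint arm with a two-finger parallel gripper is mounted at the origin on the work surface. World frame = base frame: x ahead of the robot, y to its left, z up, the work surface at z = 0. Lengths are in m, angles in rad, forces in N, time in s.
With the tool pointing down it reaches from about 0.35 to 0.975 m from the base axis. Payload 4.9 kg.
Tool frame: the origin (TCP) lies midway between the tips of the shut fingers; the grasp point (between the pads) lies 19 mm behind it; z points along the fingers, y is the direction in which the jaws open and shut (so a half turn about z gives the same grasp; the last joint's range is limited). The gripper opens to 85 mm and grips with 20 to 120 N. Pads are 22 mm wide; open, the fingers measure 114 mm over their backs; the gripper's body (76 mm by 85 mm) begins 54 mm behind the grasp point. The pads swing forward as they close: fully open they stand 13 mm farther back than shut.
Start: joints at [1.086, 0.053, 1.613, -0, 1.476, -0.119], TCP at [0.224, 0.584, 0.231] pointing down, gripper open.
Joint ranges: [-3.01, 3.01], [-1.01, 2.22], [0.06, 2.58], [-1.02, 4.17], [0.09, 2.62], [-3.14, 3.14]. Speed limits (rad/s): [2.57, 2.57, 3.14, 3.14, 3.14, 3.14].

INTERFACE

Orientations are given as a unit quaternion [w, x, y, z].
In Python, from plant import state, grab_frame, camera_info, job_done, cut_out gives the robot as it stands.
- The arm moves only by the tool step_arm, never from a script. Its argument "moves" is a list of rows, each a list of 7 numbers: the shift along the tool's x, y, z in m, then the turn, a rotation vector about the tool's x, y, z in rad, then the finger opening in m, from 0 to 0.0854. A call has 1 to 8 rows; each row shifts and turns the commanded pose from where the row before left it, along the tool's axes as they then stand; what a row does not reach is not made up. A row lasts 1/10 s, in which the tool goes at most 50 mm and 8.59 degrees, less where a joint would pass 70% of its speed; a pose out of reach is approached as far as the arm can. A call is refused whole if a number of a shift passes 0.05 or a number of a turn 0.15, either way. A call with a gripper value outside its range is refused whole. The fingers move at their own pace and stop on an object; the grip force is fixed at half the most. Time passes only in rows, so rows that do not move let the fingers close. It gives the time, the measured TCP pose, the force and the opening at its end, in the units of the state.
- state(): the state, without advancing time (a new reading comes with each control period).
- grab_frame(name): name is "side" or "top"; returns (picture, depth): 480x640x3 uint8, red, green, blue; 480x640 float32, m along the optical axis (not along the pixel's ray), 0 where there is no reading.
- camera_info(name): a dict with "intrinsics" (3x3 intrinsics, pixels), "world_from_camera" (4x4, takes a point from camera to world coordinates). Camera axes: x right, y down, z forward; pixel columns grow to the right and rows downward; lengths in m; the calibration is good to about 2 mm. A picture is of the moment at which its call begins. camera_info takes no time and is no camera call.
- job_done(): hands the job in, once; it reports no verdict.
Trained networks look in the newest picture that a camera, given by its name, has taken for a name from the list of things; names that differ only in an ending like _2 or _b are one class to them, and where a whole thing is asked for, a point or a joint stands for the part that bears it (a point fixed in the world has none). Each returns a list of dicts, best first, with "conf" (0 to 1); they miss things now and then, are a little off and sometimes report something else, mostly with a low value. They report only what shows in the picture. A call takes as long as a camera call.
- cut_out(camera, query): "mask" (480x640 bool, what is visible of it) and "point" ([column, row] in pixels, amid what is visible of it).
The state is a dict: "time": time; "joint_pos": joint angles; "joint_vel": joint speeds; "joint_efforts": joint torques, N m; "tool_pos": TCP position; "tool_rot": TCP orientation; "contact_force": force on the tool from outside, world axes, zero at the start; "ft_torque": the same for the moment, N m; "gripper_width": opening from 0.0 (shut) to 1.0 (fully open).
Only numpy, scipy, OpenCV 4.12 (cv2) and the standard library are available. Lean on these libraries where they do the work, as an engineer would, in place of code of your own. Each camera call takes 0.05 s, during which the arm holds its last target.

## Working session

There is one attempt and no reset: what is moved stays moved. The work goes in short steps, Python scripts to look and compute and a tool call to move; the robot and the scene stay as the last step left them, time stands still between calls to the robot, and variables do not carry over. Pictures are saved under pics/ and viewed, and the job is handed in when it is done.

Besides the shell and the picture viewer there is one more tool, called after "Emit:" as name(argument=value, ...), one argument or row to a line, values as JSON. step_arm: Moves the arm, as the interface text tells. Its arguments: {"type":"object","properties":{"moves":{"type":"array"}},"required":["moves"]}

```bash
mkdir -p pics; ls; cat > h.py <<'E'
import numpy as np, cv2
from plant import *
def pts(cam, depth, mask):
    ci=camera_info(cam); K=np.array(ci["intrinsics"]); T=np.array(ci["world_from_camera"])
    r,c=np.nonzero(mask&(depth>0)); d=depth[r,c]
    P=np.stack([(c-K[0,2])/K[0,0]*d,(r-K[1,2])/K[1,1]*d,d,np.ones_like(d)])
    return (T@P)[:3].T
def save(n,im): cv2.imwrite("pics/"+n,im[:,:,::-1])
E
python3 - <<'E'
from h import *
for c in("side","top"):
    im,d=grab_frame(c); save(c+"0.png",im); np.savez("pics/%s0.npz"%c,im=im,d=d); print(c,camera_info(c))
    for q in ["tongs","caddy","jar","stopper","saucer","silicone_lid"]:
        for o in cut_out(c,q)[:2]:
            m=o["mask"]; p=pts(c,d,m)
            print(q,round(o["conf"],2),np.round(o["point"]),m.sum(), np.round(np.percentile(p,[2,50,98],axis=0),3).tolist() if len(p) else None)
print(state())
E
```

```text
pics
side {'intrinsics': array([[475.80452419,   0.        , 320.4293546 ],
       [  0.        , 475.80452419, 244.47049775],
       [  0.        ,   0.        ,   1.        ]]), 'world_from_camera': array([[ 0.91659787, -0.31310787,  0.24861978,  0.3289094 ],
       [-0.39974425, -0.70639698,  0.58412999, -0.51092058],
       [-0.00727144, -0.63479663, -0.77264504,  0.79867422],
       [ 0.        ,  0.        ,  0.        ,  1.        ]])}
tongs 0.69 [240. 179.] 523 [[0.463, 0.226, 0.027], [0.47, 0.236, 0.109], [0.482, 0.273, 0.156]]
caddy 0.6 [250. 205.] 804 [[0.446, 0.206, 0.001], [0.463, 0.211, 0.043], [0.495, 0.289, 0.07]]
jar 0.79 [348. 249.] 3428 [[0.564, -0.031, 0.002], [0.622, 0.033, 0.048], [0.7, 0.075, 0.09]]
saucer 0.78 [353. 429.] 5148 [[0.411, -0.328, 0.004], [0.483, -0.259, 0.013], [0.557, -0.183, 0.021]]
silicone_lid 0.74 [349. 406.] 2037 [[0.446, -0.294, 0.008], [0.483, -0.257, 0.016], [0.521, -0.217, 0.018]]
silicone_lid 0.64 [349. 251.] 3430 [[0.564, -0.031, 0.002], [0.622, 0.032, 0.048], [0.699, 0.075, 0.09]]
top {'intrinsics': array([[590.53728233,   0.        
[... 969 characters left out ...]
023]]
{'time': 0.7, 'joint_pos': array([ 1.08597124e+00,  5.26661479e-02,  1.61284353e+00,  4.72093163e-05,
        1.47601088e+00, -1.19007824e-01]), 'joint_vel': array([-0.00176063,  0.00062039, -0.0009448 ,  0.0006584 , -0.00053577,
       -0.00147976]), 'joint_efforts': array([-3.88897047e-05, -3.93544579e+01, -3.70373690e+01, -8.08168534e-05,
        3.53812302e-04,  8.73111333e-06]), 'tool_pos': array([0.22356418, 0.58365173, 0.23135836]), 'tool_rot': array([-1.17163763e-05,  1.81892645e-01,  9.83318394e-01,  4.14068783e-05]), 'contact_force': array([ 0.7075441 , -0.17961224, -0.44375306]), 'ft_torque': array([-0.0348292 , -0.02295402,  0.04004076]), 'gripper_width': 0.999717210182174}
```

```bash
python3 - <<'E'
from h import *
im=np.load("pics/top0.npz")["im"]; save("topz.png",np.hstack([cv2.resize(im[150:330,160:290],None,fx=3,fy=3,interpolation=2),cv2.resize(im[150:330,260:390],None,fx=3,fy=3,interpolation=2)]))
E
```

```text
(no output)
```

View pics/side0.png

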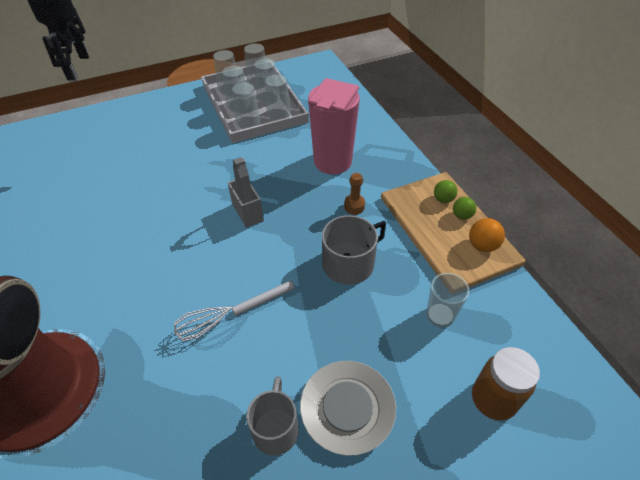

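View pics/top0.png

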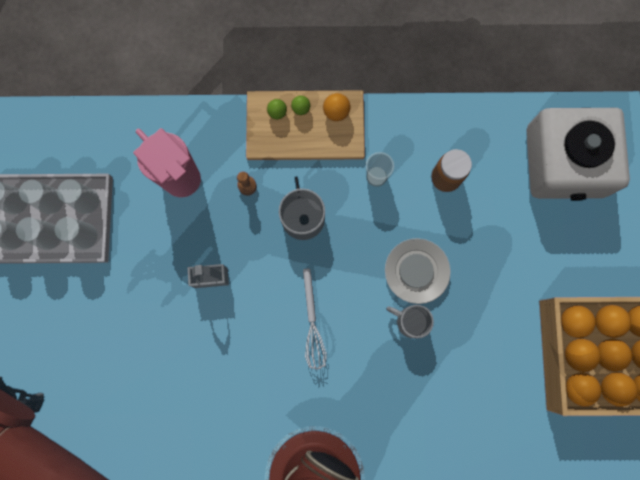

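View pics/topz.png

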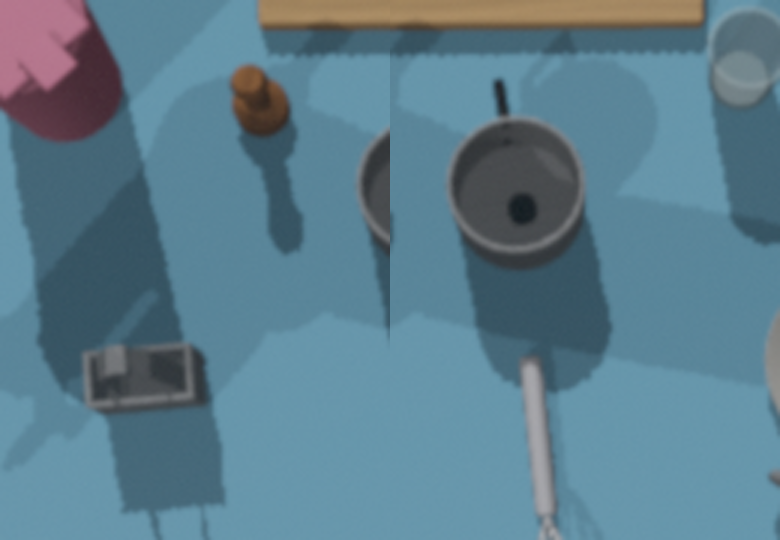

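The top view shows the caddy at about (207,275), with the bridge on its left side. The jar is at (302,213), with the stopper as a dark disc near (304,219). The saucer and lid are at (417,271). Next I'll measure them more precisely.

```bash
cat > m.py <<'E'
from h import *
def load(c): 
    z=np.load("pics/%s0.npz"%c); return z["im"],z["d"]
if __name__=="__main__":
  np.set_printoptions(precision=4,suppress=True)
  full=np.ones((480,640),bool)
  for c in("side","top"):
    im,d=load(c); P=pts(c,d,full)
    box=lambda x0,x1,y0,y1,z0,z1:P[(P[:,0]>x0)&(P[:,0]<x1)&(P[:,1]>y0)&(P[:,1]<y1)&(P[:,2]>z0)&(P[:,2]<z1)]
    print(c)
    b=box(.43,.52,.19,.32,.145,.17); print("bridge",len(b),b.mean(0),b.min(0),b.max(0), cv2.minAreaRect((b[:,:2]*1000).astype(np.float32)))
    b=box(.43,.52,.19,.32,.062,.08); print("cad rim",len(b),b.min(0),b.max(0),cv2.minAreaRect((b[:,:2]*1000).astype(np.float32)))
    b=box(.43,.52,.19,.32,.0,.015); 
    b=box(.55,.69,-.05,.1,.084,.1)
    A=np.c_[2*b[:,:2],np.ones(len(b))]; s=np.linalg.lstsq(A,(b[:,:2]**2).sum(1),rcond=None)[0]; print("jar rim",len(b),s[:2],np.sqrt(s[2]+s[0]**2+s[1]**2),b[:,2].mean(),b.min(0),b.max(0))
    b=box(s[0]-.04,s[0]+.04,s[1]-.04,s[1]+.04,.015,.045); print("stopper",len(b),b.mean(0),np.median(b,0),b.min(0),b.max(0))
    for o in cut_out(c,"silicone_lid")[:1]:
        p=pts(c,d,o["mask"]); print("lid",p.mean(0),cv2.minEnclosingCircle((p[:,:2]*1000).astype(np.float32)),np.median(p,0))
    for o in cut_out(c,"saucer")[:1]:
        p=pts(c,d,o["mask"]); print("saucer",cv2.minEnclosingCircle((p[:,:2]*1000).astype(np.float32)))
    # dark stopper pixel blob within jar, intersect with z=0.03
    ci=camera_info(c);K=np.array(ci["intrinsics"]);T=np.array(ci["world_from_camera"])
    g=im.max(2); 
    m=np.zeros_like(full)
    r0,r1,c0,c1=(190,238,280,325) if c=="top" else (232,262,335,375)
    m[r0:r1,c0:c1]=g[r0:r1,c0:c1]<35
    n,l,st,ce=cv2.connectedComponentsWithStats(m.astype(np.uint8))
    for i in range(1,n):
        if st[i,4]<8: continue
        for zz in(.02,.025,.032):
            ray=T[:3,:3]@np.linalg.inv(K)@np.array([*ce[i],1]); t=(zz-T[2,3])/ray[2]; print("dark",ce[i],st[i],zz,(T[:3,3]+ray*t)[:2])
E
python3 m.py
```

```text
side
bridge 96 [0.4717 0.247  0.1524] [0.4607 0.2397 0.1453] [0.4837 0.2584 0.1579] ((472.2844543457031, 249.17686462402344), (21.616649627685547, 18.935176849365234), 7.669303894042969)
cad rim 288 [0.4459 0.2045 0.062 ] [0.4957 0.2941 0.0799] ((470.362548828125, 250.63514709472656), (44.330291748046875, 89.49082946777344), 4.490444660186768)
jar rim 422 [0.6178 0.0228] 0.05267522161956848 0.08822881731012862 [ 0.5627 -0.032   0.084 ] [0.6725 0.0798 0.0931]
stopper 89 [0.6237 0.0268 0.0306] [0.6204 0.0261 0.0311] [ 0.5779 -0.0172  0.0154] [0.6576 0.0627 0.0442]
lid [ 0.483  -0.2565  0.0154] ((485.04229736328125, -252.7312469482422), 44.36673355102539) [ 0.4829 -0.2568  0.0156]
saucer ((486.141357421875, -251.22679138183594), 85.27923583984375)
dark [346.6667 253.6667] [344 253   6   2   9] 0.02 [0.6195 0.0329]
dark [346.6667 253.6667] [344 253   6   2   9] 0.025 [0.6177 0.0294]
dark [346.6667 253.6667] [344 253   6   2   9] 0.032 [0.6151 0.0245]
top
bridge 92 [0.4716 0.2523 0.1545] [0.4601 0.2411 0.145 ] [0.4826 0.2644 0.1622] ((471.58001708984375, 252.8339385986328), (21.50701332092285, 22.550800323486328), 5.035030364990234)
cad rim 207 [0.4454 0.2098 0.0621] [0.4953 0.2955 0.0799] ((470.55059814453125, 253.1463623046875), (45.21097946166992, 84.5300064086914), 4.281684875488281)
jar rim 279 [0.6179 0.027 ] 0.052907056512373284 0.09011153902225068 [ 0.5633 -0.0267  0.0841] [0.6837 0.0799 0.0978]
stopper 105 [0.6196 0.0246 0.0277] [0.6135 0.0247 0.0259] [ 0.5796 -0.0123  0.0151] [0.6574 0.0667 0.0446]
lid [ 0.4821 -0.251   0.0166] ((482.4645080566406, -251.29241943359375), 41.98710250854492) [ 0.4816 -0.2511  0.0168]
saucer ((483.81024169921875, -255.4801025390625), 83.31964874267578)
```

```bash
python3 - <<'E'
from m import *
for c,(r0,r1,c0,c1) in dict(top=(192,235,282,323),side=(222,270,326,372)).items():
    im,d=load(c); g=im.max(2); 
    print(c); print(g[208:232,292:318] if c=="top" else g[240:264,334:366])
    print((d[212:228,296:314]*1000).astype(int) if c=="top" else (d[244:262:1,338:360]*1000).astype(int))
E
```

```text
top
[[ 78  78  78  78  79  78  77  78  78  78  78  78  78  78  77  77  77  78
   78  79  79  80  84  89  91  91]
 [ 78  78  78  79  79  78  78  78  78  77  77  77  77  77  78  77  79  78
   79  78  78  78  78  83  85  88]
 [ 78  78  78  78  76  78  77  79  77  78  78  78  79  78  77  77  79  79
   79  78  77  78  78  78  80  81]
 [ 78  78  79  79  78  77  77  78  77  78  79  79  77  77  77  78  77  78
   79  77  76  78  78  77  79  79]
 [ 77  77  78  79  78  79  78  79  78  77  78  78  77  77  78  77  77  77
   77  78  78  78  78  79  79  78]
 [ 79  78  77  78  77  77  77  78  77  76  74  73  74  74  76  77  77  78
   78  77  77  78  78  79  77  78]
 [ 78  78  79  78  78  79  76  77  75  68  62  59  60  60  65  73  76  77
   77  78  79  78  78  78  77  77]
 [ 78  77  78  77  77  77  77  75  66  54  48  43  44  44  52  61  72  75
   77  77  78  77  78  77  78  78]
 [ 78  78  78  78  77  78  75  68  56  44  40  40  38  38  40  52  67  76
   78  78  76  77  78  77  78  79]
 [ 78  79  78  77  77  75  74  62  48  38  35  39  37  36  39  42  60  72
   78  78  77  78  79  78  77  77]
 [ 77 
[... 7610 characters left out ...]
901  902]
 [ 904  902  899  897  898  898  900  897  900  901  899  901  901  902
   902  897  899  896  901  901  899  901]
 [ 904  902  904  903  900  900  899  898  900  899  899  897  898  900
   897  897  899  900  898  901  901  900]
 [ 906  905  904  905  902  903  902  900  901  901  902  898  900  897
   899  899  898  900  902  902  903  902]
 [ 909  908  907  906  907  905  903  903  901  902  904  902  900  902
   902  901  902  903  904  902  909  904]
 [ 910  912  909  910  908  908  911  903  903  906  904  904  902  903
   905  903  902  908  907  907  905  909]
 [ 916  914  911  910  910  907  907  910  907  904  903  910  904  907
   906  905  907  909  907  908  911  912]]
```

```bash
python3 - <<'E'
from h import *
def bp(c,u,v,z):
    ci=camera_info(c);K=np.array(ci["intrinsics"]);T=np.array(ci["world_from_camera"])
    ray=T[:3,:3]@np.linalg.inv(K)@np.array([u,v,1]); t=(z-T[2,3])/ray[2]; return (T[:3,3]+ray*t)[:2]
print("knob top",bp("top",303.6,217.6,.032),"body", bp("top",303.7,219.2,.02))
print("side knob back edge",bp("side",346.5,252.6,.032))
def proj(c,p):
    ci=camera_info(c);K=np.array(ci["intrinsics"]);T=np.linalg.inv(np.array(ci["world_from_camera"]))
    q=K@(T@np.r_[p,1])[:3]; return q[:2]/q[2]
# fit jar: rim circle ellipses overlay + caddy+tongs overlay for candidate averages
for c in("top","side"):
    im=np.load("pics/%s0.npz"%c)["im"]; big=cv2.resize(im,None,fx=4,fy=4,interpolation=2)
    def poly(L,col): cv2.polylines(big,[np.array([(proj(c,p)+.5)*4 for p in L]).astype(int)],True,col,1)
    th=np.linspace(0,6.283,60)
    circ=lambda x,y,r,z,col:poly([(x+r*np.cos(t),y+r*np.sin(t),z) for t in th],col)
    circ(.618,.025,.055,.09,(255,0,0)); circ(.618,.025,.051,.09,(255,255,0))
    circ(.609,.0245,.012,.022,(0,255,0));circ(.609,.0245,.008,.032,(0,255,255))
    circ(.482,-.254,.042,.016,(255,0,0)); circ(.482,-.254,.08,.02,(255,255,0))
    a=.078;R=np.array([[np.cos(a),-np.sin(a)],[np.sin(a),np.cos(a)]])
    def rect(x,y,w,h,z,col): poly([(*(np.array([x,y])+R@np.array(s)*np.array(1)),z) for s in [(w/2,h/2),(-w/2,h/2),(-w/2,-h/2),(w/2,-h/2)]],col)
    rect(.4705,.252,.044,.084,.07,(255,0,0)); rect(.4715,.251,.022,.016,.156,(0,255,0))
    w=lambda p,s=70:None
    out=[]
    for p in [(.4705,.252,.1),(.618,.025,.06),(.482,-.254,.016)]:
        u,v=(proj(c,p)*4).astype(int); v=min(max(v,200),1720); out.append(big[v-200:v+200,u-130:u+130] if True else 0)
    save("ov_%s.png"%c,np.hstack(out))
E
```

```text
knob top [0.61289374 0.02335927] body [0.61132848 0.02349789]
side knob back edge [0.61595691 0.02715477]
```

View pics/ov_top.png

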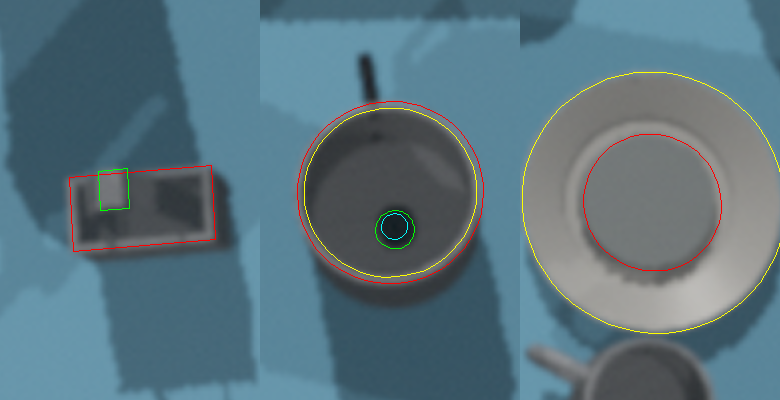

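View pics/ov_side.png

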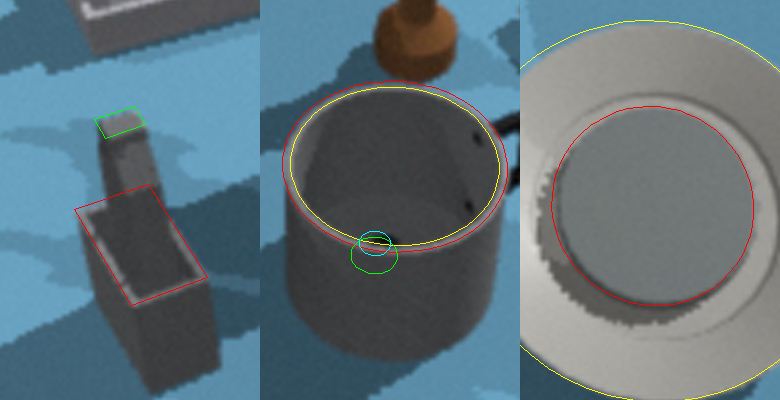

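```bash
cat >> h.py <<'E'
from scipy.spatial.transform import Rotation as Ro
def plan(target, yaw_y_deg=None):
    s=state(); w,x,y,z=s["tool_rot"]; R=Ro.from_quat([x,y,z,w])
    if yaw_y_deg is not None:
        a=np.radians(yaw_y_deg); Y=np.array([np.cos(a),np.sin(a),0]); Z=np.array([0,0,-1.]); X=np.cross(Y,Z)
        Rt=Ro.from_matrix(np.c_[X,Y,Z]); print("turn(tool rotvec)",np.round((R.inv()*Rt).as_rotvec(),4)); R=Rt
    print("shift in tool axes",np.round(R.inv().apply(np.array(target)-s["tool_pos"]),4),"pos",np.round(s["tool_pos"],4),"t",s["time"],"F",np.round(s["contact_force"],1),"w",round(s["gripper_width"]*85.4,2))
E
python3 -c "
from h import *
plan((.4715,.251,.231),94.5)"
```

```text
turn(tool rotvec) [-0.      0.     -0.4443]
shift in tool axes [-2.211e-01 -3.511e-01  3.000e-04] pos [0.2235 0.5836 0.2313] t 0.9 F [ 0.5  0.4 -0.3] w 85.57
```

Emit:
step_arm(
  moves=[
    [0,0,0,0,0,-0.111,0.07],
    [0,0,0,0,0,-0.111,0.07],
    [0,0,0,0,0,-0.111,0.07],
    [0,0,0,0,0,-0.111,0.07],
    [-0.022,-0.035,0,0,0,0,0.07],
    [-0.022,-0.035,0,0,0,0,0.07],
    [-0.022,-0.035,0,0,0,0,0.07],
    [-0.022,-0.035,0,0,0,0,0.07],
  ],
)

```text
time: 1.7
tool_pos: [0.3229, 0.4497, 0.2314]
tool_rot: [0.0, -0.039, 0.999, 0.0]
contact_force: [0.7, 0.1, -0.4]
gripper_width: 0.818
```

Emit:
step_arm(
  moves=[
    [-0.022,-0.035,0,0,0,0,0.07],
    [-0.022,-0.035,0,0,0,0,0.07],
    [-0.022,-0.035,0,0,0,0,0.07],
    [-0.022,-0.035,0,0,0,0,0.07],
    [-0.022,-0.035,0,0,0,0,0.07],
    [-0.022,-0.035,0,0,0,0,0.07],
    [0,0,0,0,0,0,0.07],
    [0,0,0,0,0,0,0.07],
  ],
)

```text
time: 2.5
tool_pos: [0.4705, 0.2514, 0.2313]
tool_rot: [-0.0, -0.038, 0.999, 0.0]
contact_force: [-0.3, 0.7, 1.4]
gripper_width: 0.817
```

```bash
python3 - <<'E'
from h import *
plan((.4715,.251,.096),94.5)
o=[]
for c in("side","top"):
    im,d=grab_frame(c)
    o.append(cv2.resize(im[100:250,160:290] if c=="side" else im[190:340,150:280],None,fx=3,fy=3,interpolation=2))
save("a1.png",np.hstack(o))
E
```

```text
turn(tool rotvec) [ 0.0005 -0.0003 -0.0023]
shift in tool axes [-0.001  -0.0005  0.1353] pos [0.4705 0.2514 0.2313] t 2.5 F [-0.3  0.7  1.4] w 69.73
```

View pics/a1.png

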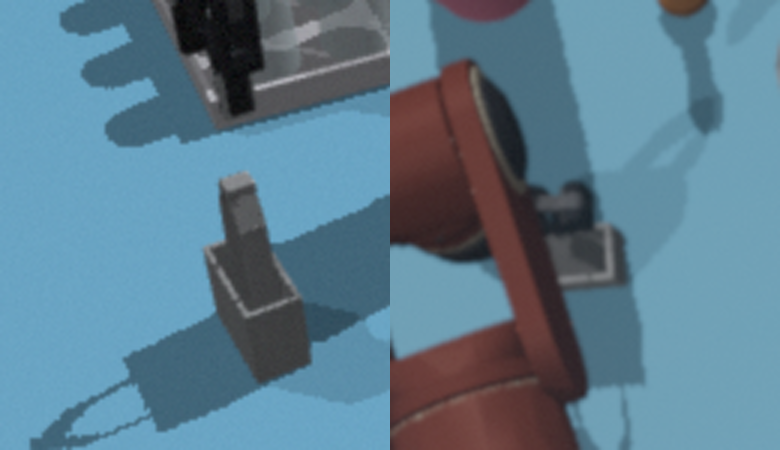

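Emit:
step_arm(
  moves=[
    [-0.001,0,0.025,0,0,0,0.07],
    [0,0,0.025,0,0,0,0.07],
    [0,0,0.025,0,0,0,0.07],
    [0,0,0,0,0,0,0.07],
  ],
)

```text
time: 3.0
tool_pos: [0.4677, 0.2522, 0.152]
tool_rot: [-0.004, -0.04, 0.999, -0.001]
contact_force: [-0.2, -0.0, -0.8]
gripper_width: 0.821
```

```bash
python3 - <<'E'
from h import *
plan((.4715,.251,.096),94.5)
im,d=grab_frame("side")
save("a2.png",cv2.resize(im[100:250,170:310],None,fx=4,fy=4,interpolation=2))
P=pts("side",d,np.ones((480,640),bool))
for n,(z0,z1) in dict(fing=(.158,.20),mid=(.1,.155)).items():
    b=P[(abs(P[:,0]-.47)<.06)&(abs(P[:,1]-.25)<.08)&(P[:,2]>z0)&(P[:,2]<z1)]; b=b[np.argsort(b[:,1])]
    print(n,len(b),np.histogram(b[:,1],bins=np.arange(.17,.33,.01)))
E
```

```text
turn(tool rotvec) [-0.002  -0.0078  0.002 ]
shift in tool axes [-0.0036 -0.0015  0.056 ] pos [0.4677 0.2522 0.152 ] t 3.0 F [-0.2 -0.  -0.8] w 70.15
fing 225 (array([  0,   0,   2, 109,  18,   0,   0,   0,   0,   0,   0,  94,   2,
         0,   0]), array([0.17, 0.18, 0.19, 0.2 , 0.21, 0.22, 0.23, 0.24, 0.25, 0.26, 0.27,
       0.28, 0.29, 0.3 , 0.31, 0.32]))
mid 209 (array([  0,   0,   0,   0,   0,  36, 113,  12,   8,  39,   1,   0,   0,
         0,   0]), array([0.17, 0.18, 0.19, 0.2 , 0.21, 0.22, 0.23, 0.24, 0.25, 0.26, 0.27,
       0.28, 0.29, 0.3 , 0.31, 0.32]))
```

View pics/a2.png

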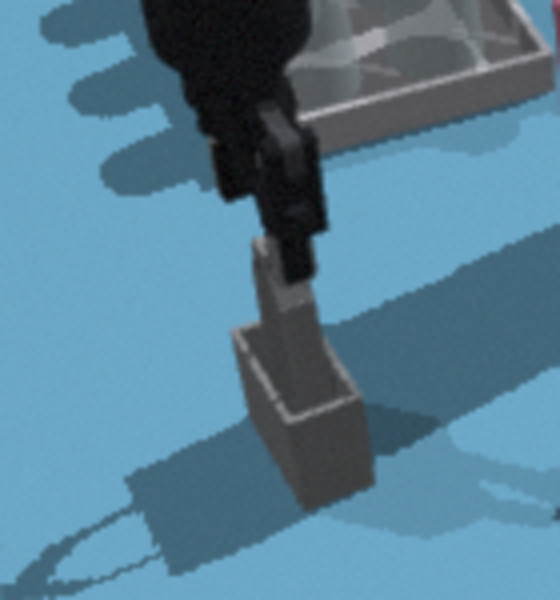

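Emit:
step_arm(
  moves=[
    [0,0,0.02,0,0,0,0.07],
    [0,0,0.02,0,0,0,0.065],
    [0,0,0.012,0,0,0,0.06],
    [0,0,0.007,0,0,0,0.06],
    [0,0,0,0,0,0,0.055],
    [0,0,0,0,0,0,0.05],
  ],
)

```text
time: 3.65
tool_pos: [0.4718, 0.2523, 0.0984]
tool_rot: [0.001, -0.039, 0.999, 0.0]
contact_force: [-0.3, -0.8, 1.1]
gripper_width: 0.588
```

```bash
python3 - <<'E'
from h import *
plan((.4715,.251,.096),94.5)
im,d=grab_frame("side")
save("a3.png",cv2.resize(im[100:250,170:310],None,fx=4,fy=4,interpolation=2))
E
```

```text
turn(tool rotvec) [ 0.0005  0.0015 -0.0002]
shift in tool axes [ 0.0005 -0.0013  0.0024] pos [0.4718 0.2523 0.0984] t 3.65 F [-0.3 -0.8  1.1] w 50.24
```

View pics/a3.png

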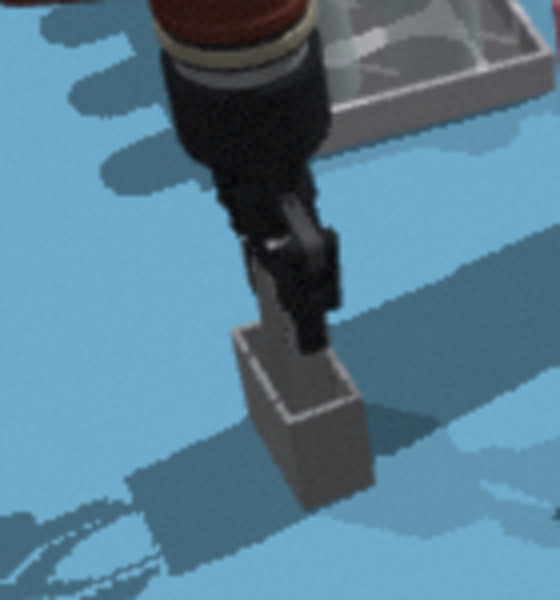

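Emit:
step_arm(
  moves=[
    [0,0,0.003,0,0,0,0.046],
    [0,0,0,0,0,0,0.043],
    [0,0,0,0,0,0,0.041],
    [0,0,0,0,0,0,0.04],
    [0,0,0,0,0,0,0.0392],
    [0,0,0,0,0,0,0.0392],
    [0,0,0,0,0,0,0.0392],
  ],
)

```text
time: 4.4
tool_pos: [0.4716, 0.252, 0.0947]
tool_rot: [0.0, -0.039, 0.999, 0.0]
contact_force: [-0.2, -1.1, 4.2]
gripper_width: 0.462
```

```bash
python3 - <<'E'
from h import *
plan((.4715,.251,.096),94.5); print(state()["gripper_width"])
E
```

```text
turn(tool rotvec) [ 0.0001  0.0008 -0.0004]
shift in tool axes [ 0.0002 -0.001  -0.0013] pos [0.4716 0.252  0.0947] t 4.4 F [-0.2 -1.1  4.2] w 39.5
0.46248309905499063
```

Emit:
step_arm(
  moves=[
    [0,0,-0.005,0,0,0,0.0392],
    [0,0,-0.01,0,0,0,0.0392],
    [0,0,-0.015,0,0,0,0.0392],
    [0,0,-0.01,0,0,0,0.0392],
    [0,0,0,0,0,0,0.0392],
    [0,0,0,0,0,0,0.0392],
  ],
)

```text
time: 5.0
tool_pos: [0.4715, 0.2521, 0.1349]
tool_rot: [0.001, -0.039, 0.999, 0.0]
contact_force: [0.8, 0.6, -1.1]
gripper_width: 0.462
```

```bash
python3 - <<'E'
from h import *
plan((.4715,.251,.096),94.5); print(state()["gripper_width"])
im,d=grab_frame("side")
save("a4.png",cv2.resize(im[70:250,170:310],None,fx=3,fy=3,interpolation=2))
E
```

```text
turn(tool rotvec) [ 0.0004  0.0011 -0.0003]
shift in tool axes [ 0.0001 -0.0011  0.0389] pos [0.4715 0.2521 0.1349] t 5.0 F [ 0.8  0.6 -1.1] w 39.44
0.4618809193926038
```

View pics/a4.png

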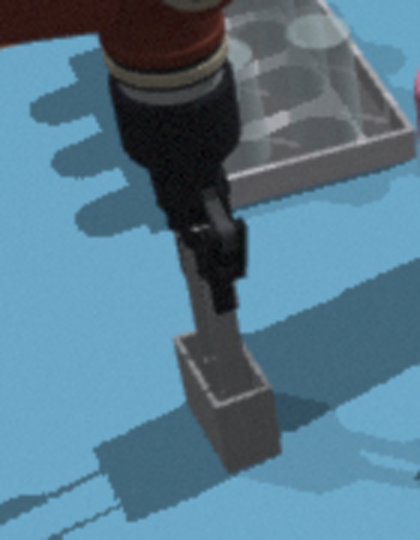

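Emit:
step_arm(
  moves=[
    [0,0,-0.02,0,0,0,0.0392],
    [0,0,-0.03,0,0,0,0.0392],
    [0,0,-0.02,0,0,0,0.0392],
    [0,0,-0.01,0,0,0,0.0392],
    [0,0,0,0,0,0,0.0392],
    [0,0,0,0,0,0,0.0392],
  ],
)

```text
time: 5.65
tool_pos: [0.4706, 0.2517, 0.2129]
tool_rot: [-0.001, -0.039, 0.999, -0.0]
contact_force: [0.7, 1.0, -1.2]
gripper_width: 0.46
```

```bash
cat > t.py <<'E'
from h import *
import sys
np.set_printoptions(precision=4,suppress=True)
def tip(c,d,exclude=None):
    s=state(); p=s["tool_pos"]; P=pts(c,d,np.ones((480,640),bool))
    b=P[(np.hypot(P[:,0]-p[0],P[:,1]-p[1])<.045)&(P[:,2]<p[2]-.005)&(P[:,2]>p[2]-.105)]
    return p,b
E
python3 - <<'E'
from t import *
for c in("side","top"):
    im,d=grab_frame(c); p,b=tip(c,d); b=b[b[:,2]>.08]
    print(c,p,len(b))
    for z in np.arange(.11,.22,.01):
        q=b[(b[:,2]>=z)&(b[:,2]<z+.01)]
        if len(q): print(round(z,3),len(q),np.percentile(q,[5,50,95],axis=0)[:,:2].ravel())
    for o in cut_out(c,"tongs")[:2]:
        q=pts(c,d,o["mask"]); print(o["conf"],o["point"],q.min(0),q.max(0))
    save("a5%s.png"%c,cv2.resize(im[50:250,150:330] if c=="side" else im[150:350,130:310],None,fx=3,fy=3,interpolation=2))
plan((.6125,.0215,.215),94.5)
E
```

```text
side [0.4704 0.2516 0.2124] 514
0.12 50 [0.4603 0.2256 0.4673 0.2285 0.4806 0.2678]
0.13 59 [0.4599 0.2259 0.4678 0.2285 0.4812 0.2688]
0.14 56 [0.4604 0.2263 0.4685 0.2288 0.4811 0.2703]
0.15 60 [0.4608 0.2265 0.4684 0.229  0.4812 0.2701]
0.16 59 [0.4607 0.2263 0.468  0.2296 0.4809 0.2692]
0.17 61 [0.4604 0.2273 0.4688 0.2301 0.4813 0.2694]
0.18 60 [0.4606 0.2278 0.4677 0.2303 0.4811 0.2695]
0.19 61 [0.4601 0.2268 0.4683 0.2302 0.4809 0.2679]
0.2 48 [0.4601 0.2282 0.4678 0.2309 0.4806 0.2684]
0.9 [234.4, 154.4] [ 0.4591  0.2232 -0.002 ] [0.4942 0.4074 0.2617]
top [0.4704 0.2516 0.2124] 41
0.12 6 [0.4628 0.2294 0.4684 0.2301 0.4756 0.2318]
0.13 8 [0.462  0.2291 0.4679 0.2307 0.4743 0.2346]
0.14 8 [0.4626 0.2293 0.4664 0.2304 0.4731 0.2321]
0.15 6 [0.4644 0.23   0.4675 0.2308 0.4729 0.2322]
0.16 4 [0.4655 0.2311 0.4683 0.2312 0.4713 0.2314]
0.17 5 [0.462  0.2301 0.4662 0.2316 0.4703 0.2321]
0.18 3 [0.4627 0.2305 0.4633 0.2313 0.4648 0.2315]
0.19 1 [0.4642 0.2324 0.4642 0.2324 0.4642 0.2324]
0.65 [377.9, 165.0] [ 0.6904 -0.203  -0.0029] [ 0.7691 -0.127   0.103 ]
0.62 [208.5, 273.3] [0.4626 0.2292 0.1333] [0.4718 0.2318 0.1668]
turn(tool rotvec) [-0.0007 -0.0025 -0.0003]
shift in tool axes [-0.1235 -0.2406 -0.0023] pos [0.4705 0.2517 0.2127] t 5.85 F [ 0.8 -0.1  0.4] w 38.87
```

View pics/a5side.png

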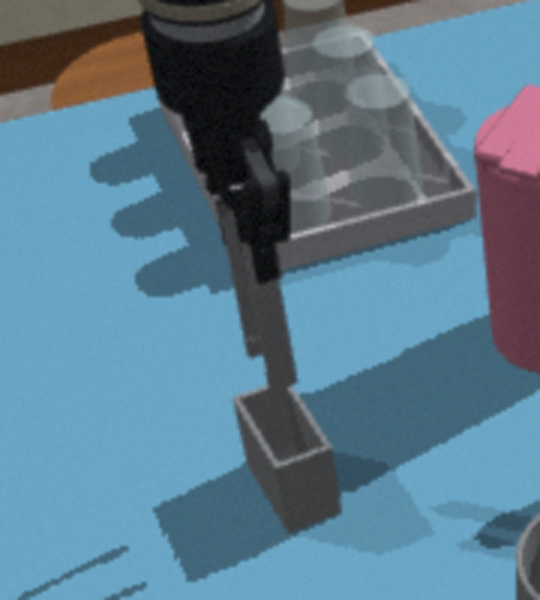

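Emit:
step_arm(
  moves=[
    [-0.0095,-0.0185,-0.003,0,0,0,0.0392],
    [-0.017,-0.033,0,0,0,0,0.0392],
    [-0.0185,-0.036,0,0,0,0,0.0392],
    [-0.0185,-0.036,0,0,0,0,0.0392],
    [-0.0185,-0.036,0,0,0,0,0.0392],
    [-0.0185,-0.036,0,0,0,0,0.0392],
    [-0.0145,-0.028,0,0,0,0,0.0392],
    [-0.0085,-0.017,0,0,0,0,0.0392],
  ],
)

```text
time: 6.65
tool_pos: [0.6137, 0.0198, 0.2163]
tool_rot: [-0.001, -0.038, 0.999, -0.0]
contact_force: [0.1, -0.6, -0.7]
gripper_width: 0.459
```

Emit:
step_arm(
  moves=[
    [0,0,0,0,0,0,0.0392],
    [0,0,0,0,0,0,0.0392],
    [0,0,0,0,0,0,0.0392],
  ],
)

```text
time: 6.95
tool_pos: [0.6125, 0.0231, 0.2171]
tool_rot: [-0.0, -0.04, 0.999, 0.0]
contact_force: [0.3, -0.8, 0.1]
gripper_width: 0.463
```

```bash
python3 - <<'E'
from t import *
plan((.6125,.0212,.215),94.5)
o=[]
for c in("side","top"):
    im,d=grab_frame(c); p,b=tip(c,d); b=b[b[:,2]>.1]
    print(c,p,len(b))
    for z in np.arange(.12,.2,.02):
        q=b[(b[:,2]>=z)&(b[:,2]<z+.02)]
        if len(q): print(round(z,3),len(q),np.percentile(q,[5,50,95],axis=0)[:,:2].ravel())
    o.append(cv2.resize(im[130:300,280:410] if c=="side" else im[150:320,240:370],None,fx=3,fy=3,interpolation=2))
save("a6.png",np.hstack(o))
E
```

```text
turn(tool rotvec) [ 0.0005 -0.0007  0.001 ]
shift in tool axes [ 0.0002 -0.0019  0.0021] pos [0.6125 0.0231 0.2171] t 6.95 F [ 0.3 -0.8  0.1] w 39.52
side [0.6126 0.0232 0.2172] 679
0.12 110 [ 0.6015 -0.0023  0.6118  0.0026  0.6234  0.0417]
0.14 157 [ 0.6015 -0.0018  0.6116  0.0369  0.622   0.042 ]
0.16 155 [ 0.602  -0.0013  0.6121  0.0023  0.6225  0.0409]
0.18 165 [ 0.6016 -0.0009  0.6117  0.0023  0.6226  0.0408]
0.2 92 [ 0.6023 -0.0004  0.6119  0.0035  0.6225  0.0403]
top [0.6126 0.0231 0.2173] 49
0.12 8 [0.6016 0.0018 0.6034 0.0247 0.6134 0.0444]
0.14 18 [0.6018 0.0028 0.6084 0.0245 0.6178 0.0437]
0.16 12 [0.6005 0.0024 0.6039 0.0047 0.6094 0.0447]
0.18 5 [0.601  0.0042 0.6015 0.0414 0.6048 0.0432]
0.2 6 [0.6009 0.0045 0.6014 0.0407 0.6041 0.0429]
```

View pics/a6.png

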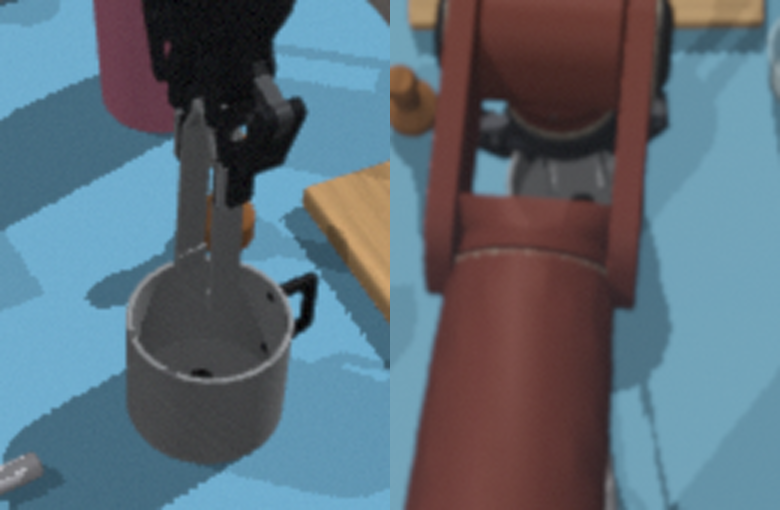

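Emit:
step_arm(
  moves=[
    [-0.0005,-0.0027,0.01,0,0,0,0.0392],
    [0,0,0.02,0,0,0,0.0392],
    [0,0,0.025,0,0,0,0.0392],
    [0,0,0.025,0,0,0,0.0392],
    [0,0,0.015,0,0,0,0.0392],
    [0,0,0,0,0,0,0.0392],
    [0,0,0,0,0,0,0.0392],
  ],
)

```text
time: 7.75
tool_pos: [0.614, 0.0193, 0.1226]
tool_rot: [0.0, -0.039, 0.999, -0.0]
contact_force: [0.7, -0.2, -0.0]
gripper_width: 0.458
```

```bash
python3 - <<'E'
from t import *
plan((.613,.0205,.0995),94.5)
o=[]
for c in("side","top"):
    im,d=grab_frame(c)
    o.append(cv2.resize(im[180:280,315:405] if c=="side" else im[170:270,260:350],None,fx=4,fy=4,interpolation=2))
save("a7.png",np.hstack(o))
E
```

```text
turn(tool rotvec) [-0.      0.0002 -0.0001]
shift in tool axes [0.0009 0.0013 0.0231] pos [0.614  0.0193 0.1226] t 7.75 F [ 0.7 -0.2 -0. ] w 39.11
```

View pics/a7.png

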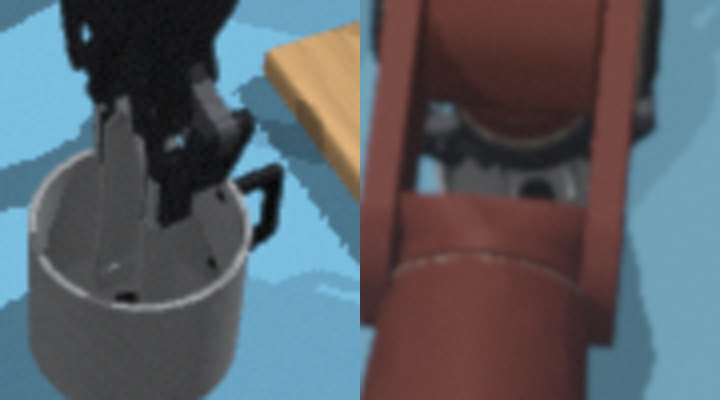

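```bash
python3 - <<'E'
from t import *
im,d=grab_frame("side")
P=pts("side",d,np.ones((480,640),bool)).reshape(-1,3) if (d>0).all() else None
ci=camera_info("side");K=np.array(ci["intrinsics"]);T=np.array(ci["world_from_camera"])
v,u=np.mgrid[:480,:640]
X=np.stack([(u-K[0,2])/K[0,0]*d,(v-K[1,2])/K[1,1]*d,d],-1)@T[:3,:3].T+T[:3,3]
for r in range(242,260): print(r,[tuple((X[r,c]*1000).astype(int)) if d[r,c]>0 else 0 for c in range(338,356,2)])
print(im[244:258,336:356].max(2))
E
```

```text
242 [(np.int64(619), np.int64(75), np.int64(10)), (np.int64(604), np.int64(35), np.int64(62)), (np.int64(608), np.int64(34), np.int64(61)), (np.int64(613), np.int64(34), np.int64(58)), (np.int64(618), np.int64(36), np.int64(55)), (np.int64(624), np.int64(38), np.int64(49)), (np.int64(607), np.int64(0), np.int64(101)), (np.int64(609), np.int64(-4), np.int64(104)), (np.int64(614), np.int64(-4), np.int64(101))]
243 [(np.int64(620), np.int64(76), np.int64(6)), (np.int64(604), np.int64(35), np.int64(58)), (np.int64(609), np.int64(36), np.int64(55)), (np.int64(613), np.int64(34), np.int64(55)), (np.int64(619), np.int64(37), np.int64(49)), (np.int64(623), np.int64(37), np.int64(48)), (np.int64(607), np.int64(0), np.int64(97)), (np.int64(609), np.int64(-5), np.int64(102)), (np.int64(615), np.int64(-2), np.int64(95))]
244 [(np.int64(619), np.int64(74), np.int64(5)), (np.int64(604), np.int64(35), np.int64(55)), (np.int64(608), np.int64(35), np.int64(54)), (np.int64(614), np.int64(38), np.int64(48)), (np.int64(617), np.int64(34), np.int64(50)), (np.int64(621), np.int64(33), np.int64(50)), (np.i
[... 6782 characters left out ...]
  75  74
   71  75]
 [ 78  81  79  74  68  72  71  72  74  79  79  80  79  82  81  77  76  78
   76  76]
 [ 82  83  83  79  72  75  74  77  80  80  78  81  80  80  81  75  76  75
   76  74]
 [ 95  84  80  81  77  77  79  79  76  75  73  75  76  78  81  76  76  74
   73  77]
 [130 102  87  82  81  82  82  73  53  50  35  35  43  65  79  74  77  75
   74  73]
 [104 102  95  90  89  84  88  70  38  30  21  23  21  37  67  74  75  78
   78  75]
 [ 85  88  95  96  96 105 128 100  81  75  65  53  54  57  80  86  88  91
   92  95]
 [ 78  82  80  81  88  96 110 141 146 148 143 123 124 126 135 135 135 137
  151 152]
 [ 79  78  78  79  77  77  79  88  89 100 107 119 127 126 118 115 120 117
  121 116]]
```

Emit:
step_arm(
  moves=[
    [0.0008,0.0014,0.003,0,0,0,0.0392],
    [0,0,0.005,0,0,0,0.0392],
    [0,0,0.005,0,0,0,0.0392],
    [0,0,0,0,0,0,0.0392],
  ],
)

```text
time: 8.3
tool_pos: [0.6121, 0.0206, 0.1079]
tool_rot: [-0.001, -0.039, 0.999, 0.0]
contact_force: [-0.6, 0.6, -0.2]
gripper_width: 0.459
```

Emit:
step_arm(
  moves=[
    [0,0,0.004,0,0,0,0.0392],
    [0,0,0.003,0,0,0,0.0392],
    [0,0,0.002,0,0,0,0.0392],
    [0,0,0,0,0,0,0.0392],
    [0,0,0,0,0,0,0.0392],
  ],
)

```text
time: 8.8
tool_pos: [0.613, 0.0205, 0.1003]
tool_rot: [0.0, -0.039, 0.999, -0.0]
contact_force: [-0.1, -0.0, -0.6]
gripper_width: 0.464
```

```bash
python3 - <<'E'
from t import *
plan((.613,.0205,.0995),94.5)
im,d=grab_frame("side")
save("a8.png",cv2.resize(im[180:280,315:405] ,None,fx=5,fy=5,interpolation=2))
print(im[244:258,336:356].max(2))
E
```

```text
turn(tool rotvec) [-0.      0.     -0.0003]
shift in tool axes [-0.     -0.      0.0008] pos [0.613  0.0205 0.1003] t 8.8 F [-0.1 -0.  -0.6] w 39.66
[[ 77  75  75  75  75  78  75  75  75  75  77  78  85  82  81  83  81  76
   66  71]
 [ 82  80  75  72  72  76  75  74  75  74  77  79  85  83  76  77  78  74
   76  73]
 [ 83  78  73  73  74  74  77  72  71  73  77  80  81  82  80  78  77  76
   76  77]
 [ 83  80  75  71  75  75  78  74  76  76  75  80  82  84  79  79  75  78
   76  79]
 [ 82  81  75  75  74  73  76  76  73  74  74  78  83  82  77  79  75  74
   74  74]
 [ 81  79  74  75  76  76  74  74  76  73  78  82  84  79  75  79  74  76
   77  76]
 [ 80  79  72  74  75  73  74  73  75  74  79  81  83  79  77  77  78  74
   76  74]
 [ 83  80  75  75  75  75  78  79  78  82  79  77  82  81  76  77  77  77
   78  74]
 [ 88  82  74  74  78  78  77  80  77  73  71  73  78  79  76  75  77  78
   78  76]
 [ 95  87  78  80  81  81  77  72  50  45  34  36  58  77  78  77  73  75
   76  76]
 [100 101  96  92  87  80  76  61  32  26  17  28  59  77  78  77  77  75
   75  78]
 [ 86  91  95 100 101  99  87  64  52  50  44  44  73  90  87  90  89  90
   92  97]
 [ 84  82  81  82  87  98 100  99  98  99  94  98 134 138 139 136 137 137
  155 153]
 [ 79  77  75  78  80  79  81  81  83  90 101 114 132 132 119 119 121 119
  124 120]]
```

View pics/a8.png

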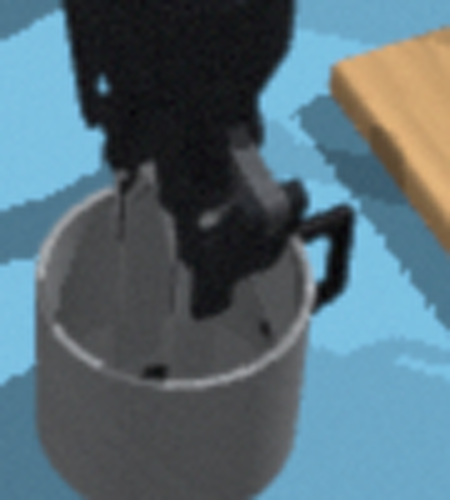

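Emit:
step_arm(
  moves=[
    [0,0,0,0,0,0,0.038],
    [0,0,0,0,0,0,0.037],
    [0,0,0,0,0,0,0.036],
    [0,0,0,0,0,0,0.034],
    [0,0,0,0,0,0,0.03],
    [0,0,0,0,0,0,0.025],
    [0,0,0,0,0,0,0.025],
    [0,0,0,0,0,0,0.025],
  ],
)

```text
time: 9.65
tool_pos: [0.6132, 0.0205, 0.1007]
tool_rot: [0.0, -0.039, 0.999, -0.0]
contact_force: [-0.4, 0.6, 1.9]
gripper_width: 0.407
```

```bash
python3 - <<'E'
from t import *
plan((.613,.0205,.0995),94.5)
im,d=grab_frame("side")
save("a9.png",cv2.resize(im[180:280,315:405] ,None,fx=5,fy=5,interpolation=2))
E
```

```text
turn(tool rotvec) [-0.0001  0.0006 -0.0003]
shift in tool axes [ 0.0002 -0.      0.0012] pos [0.6132 0.0205 0.1007] t 9.65 F [-0.4  0.6  1.9] w 34.73
```

View pics/a9.png

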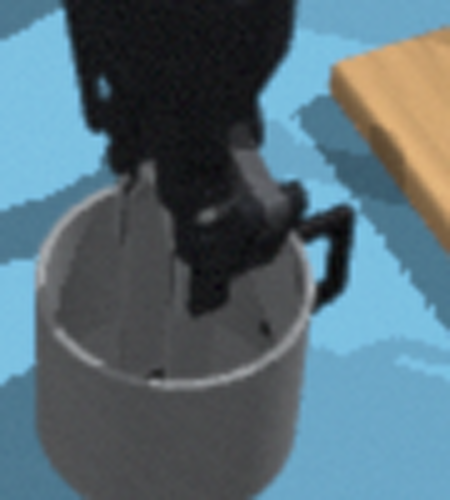

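Emit:
step_arm(
  moves=[
    [0,0,-0.003,0,0,0,0.025],
    [0,0,-0.007,0,0,0,0.025],
    [0,0,-0.012,0,0,0,0.025],
    [0,0,-0.018,0,0,0,0.025],
    [0,0,-0.025,0,0,0,0.025],
    [0,0,-0.025,0,0,0,0.025],
    [0,0,-0.018,0,0,0,0.025],
    [0,0,-0.008,0,0,0,0.025],
  ],
)

```text
time: 10.5
tool_pos: [0.6142, 0.0204, 0.2201]
tool_rot: [0.003, -0.039, 0.999, -0.0]
contact_force: [-0.3, -0.5, -1.0]
gripper_width: 0.407
```

Emit:
step_arm(
  moves=[
    [0,0,0,0,0,0,0.025],
    [0,0,0,0,0,0,0.025],
  ],
)

```text
time: 10.7
tool_pos: [0.6125, 0.0206, 0.2155]
tool_rot: [-0.001, -0.039, 0.999, 0.0]
contact_force: [0.2, 0.5, -1.8]
gripper_width: 0.407
```

```bash
python3 - <<'E'
from t import *
plan((.482,-.254,.217),94.5)
o=[]
for c in("side","top"):
    im,d=grab_frame(c)
    o.append(cv2.resize(im[130:290,290:420] if c=="side" else im[150:310,250:380],None,fx=3,fy=3,interpolation=2))
save("b1.png",np.hstack(o))
E
```

```text
turn(tool rotvec) [ 0.0002 -0.0011 -0.0004]
shift in tool axes [ 0.1516 -0.2635 -0.0015] pos [0.6125 0.0206 0.2155] t 10.7 F [ 0.2  0.5 -1.8] w 34.77
```

View pics/b1.png

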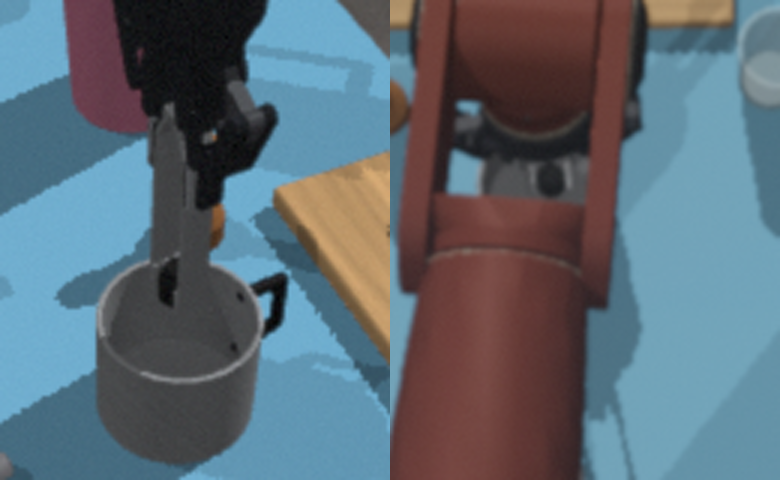

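Emit:
step_arm(
  moves=[
    [0.006,-0.0105,0,0,0,0,0.025],
    [0.0125,-0.022,0,0,0,0,0.025],
    [0.0175,-0.03,0,0,0,0,0.025],
    [0.02,-0.035,0,0,0,0,0.025],
    [0.02,-0.035,0,0,0,0,0.025],
    [0.02,-0.035,0,0,0,0,0.025],
    [0.02,-0.035,0,0,0,0,0.025],
    [0.0175,-0.03,0,0,0,0,0.025],
  ],
)

```text
time: 11.6
tool_pos: [0.4961, -0.2236, 0.2156]
tool_rot: [-0.001, -0.039, 0.999, 0.0]
contact_force: [-0.3, -0.7, -1.2]
gripper_width: 0.408
```

Emit:
step_arm(
  moves=[
    [0.012,-0.021,0,0,0,0,0.025],
    [0.006,-0.0105,0,0,0,0,0.025],
    [0,0,0,0,0,0,0.025],
    [0,0,0,0,0,0,0.025],
    [0,0,0,0,0,0,0.025],
  ],
)

```text
time: 12.1
tool_pos: [0.4829, -0.2535, 0.2161]
tool_rot: [-0.0, -0.04, 0.999, 0.0]
contact_force: [1.0, -0.0, -0.7]
gripper_width: 0.406
```

```bash
python3 - <<'E'
from t import *
plan((.482,-.254,.12),94.5)
o=[]
for c in("side","top"):
    im,d=grab_frame(c)
    if c=="side":
        p,b=tip(c,d); b=b[b[:,2]>.09]
        g=pts(c,d,(im.max(2)<45)); q=g[(np.hypot(g[:,0]-p[0],g[:,1]-p[1])<.03)&(g[:,2]<p[2]-.03)&(g[:,2]>.08)]
        print(p,"tongs zmin",np.percentile(b[:,2],[0,1,5]),"dark",len(q)); 
        if len(q): print(np.percentile(q,[0,5,50,95,100],axis=0))
    o.append(cv2.resize(im[260:460,270:410] if c=="side" else im[200:400,350:490],None,fx=2.8,fy=2.8,interpolation=2))
save("b2.png",np.hstack(o))
E
```

```text
turn(tool rotvec) [ 0.0005 -0.0001  0.001 ]
shift in tool axes [ 0.0009 -0.0004  0.0961] pos [ 0.4829 -0.2535  0.2161] t 12.1 F [ 1.  -0.  -0.7] w 34.71
[ 0.483  -0.2535  0.2162] tongs zmin [0.1218 0.125  0.129 ] dark 110
[[ 0.4709 -0.2649  0.1252]
 [ 0.4717 -0.2633  0.1288]
 [ 0.4766 -0.2566  0.1383]
 [ 0.4825 -0.2483  0.1482]
 [ 0.4848 -0.2445  0.1489]]
```

View pics/b2.png

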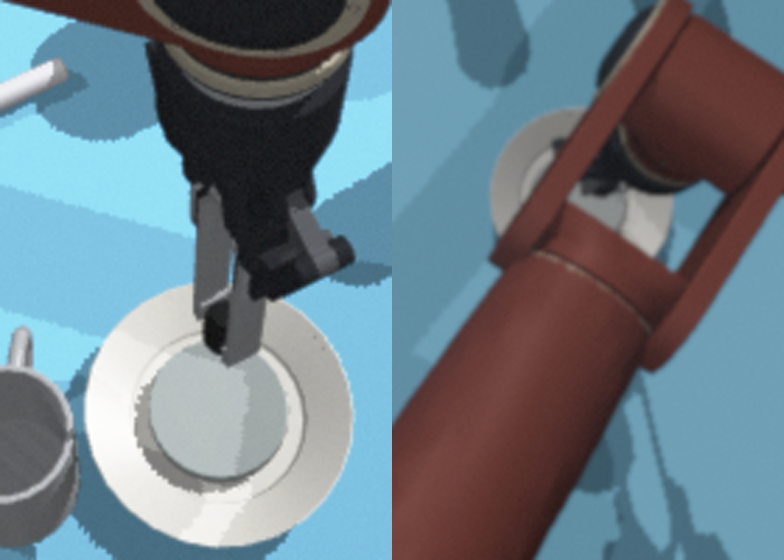

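Emit:
step_arm(
  moves=[
    [0.0009,0,0.008,0,0,0,0.025],
    [0,0,0.018,0,0,0,0.025],
    [0,0,0.022,0,0,0,0.025],
    [0,0,0.022,0,0,0,0.025],
    [0,0,0.016,0,0,0,0.025],
    [0,0,0.008,0,0,0,0.025],
    [0,0,0.002,0,0,0,0.025],
    [0,0,0,0,0,0,0.025],
  ],
)

```text
time: 13.0
tool_pos: [0.4819, -0.2547, 0.1207]
tool_rot: [0.0, -0.039, 0.999, -0.0]
contact_force: [-0.5, -0.2, -0.6]
gripper_width: 0.404
```

Emit:
step_arm(
  moves=[
    [0,0,0,0,0,0,0.025],
    [0,0,0,0,0,0,0.025],
  ],
)

```text
time: 13.2
tool_pos: [0.4823, -0.255, 0.1215]
tool_rot: [0.001, -0.039, 0.999, -0.001]
contact_force: [0.4, -0.5, -1.7]
gripper_width: 0.405
```

```bash
python3 - <<'E'
from t import *
plan((.482,-.254,.1107),94.5)
o=[]
for c in("side",):
    im,d=grab_frame(c)
    p=state()["tool_pos"]
    g=pts(c,d,(im.max(2)<45)); q=g[(np.hypot(g[:,0]-p[0],g[:,1]-p[1])<.03)&(g[:,2]<p[2]-.03)&(g[:,2]>.005)]
    if len(q): print(np.percentile(q,[0,5,50,95,100],axis=0))
    o.append(cv2.resize(im[320:470,280:420] ,None,fx=4,fy=4,interpolation=2))
save("b3.png",np.hstack(o))
E
```

```text
turn(tool rotvec) [-0.0014  0.0016 -0.0004]
shift in tool axes [0.0002 0.0011 0.0108] pos [ 0.4823 -0.255   0.1215] t 13.2 F [ 0.4 -0.5 -1.7] w 34.58
[[ 0.4702 -0.2663  0.0283]
 [ 0.4711 -0.265   0.0346]
 [ 0.4758 -0.258   0.0434]
 [ 0.4826 -0.2501  0.0539]
 [ 0.485  -0.2464  0.0567]]
```

View pics/b3.png

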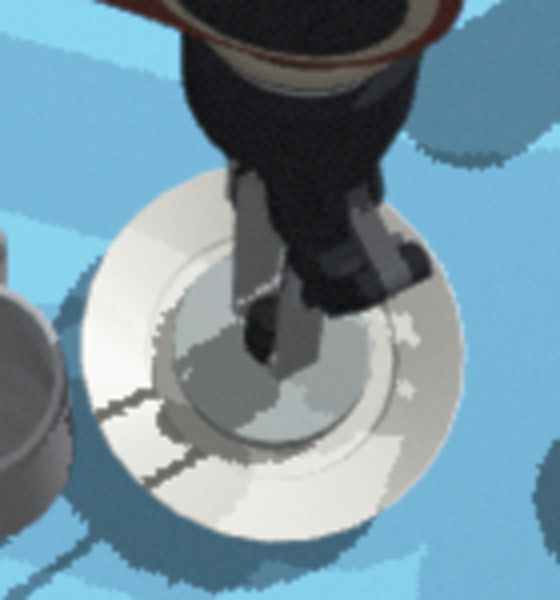

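Emit:
step_arm(
  moves=[
    [0,0,0.004,0,0,0,0.025],
    [0,0,0.003,0,0,0,0.025],
    [0,0,0.001,0,0,0,0.025],
    [0,0,0,0,0,0,0.025],
    [0,0,0,0,0,0,0.025],
  ],
)

```text
time: 13.75
tool_pos: [0.4816, -0.2545, 0.1122]
tool_rot: [-0.0, -0.039, 0.999, 0.0]
contact_force: [0.5, 0.7, -1.3]
gripper_width: 0.404
```

Emit:
step_arm(
  moves=[
    [0,0,0.001,0,0,0,0.025],
    [0,0,0,0,0,0,0.025],
    [0,0,0,0,0,0,0.025],
  ],
)

```text
time: 14.05
tool_pos: [0.4816, -0.2546, 0.1113]
tool_rot: [-0.0, -0.039, 0.999, -0.0]
contact_force: [-0.7, -0.4, -0.1]
gripper_width: 0.407
```

Emit:
step_arm(
  moves=[
    [0,0,0.0006,0,0,0,0.025],
    [0,0,0,0,0,0,0.025],
    [0,0,0,0,0,0,0.025],
  ],
)

```text
time: 14.35
tool_pos: [0.4816, -0.2546, 0.1107]
tool_rot: [-0.0, -0.039, 0.999, 0.0]
contact_force: [0.6, -0.3, -0.4]
gripper_width: 0.411
```

Emit:
step_arm(
  moves=[
    [0,0,0.0005,0,0,0,0.025],
    [0,0,0,0,0,0,0.025],
    [0,0,0,0,0,0,0.025],
  ],
)

```text
time: 14.65
tool_pos: [0.4818, -0.2546, 0.1106]
tool_rot: [0.0, -0.039, 0.999, -0.0]
contact_force: [-0.3, 0.5, 2.1]
gripper_width: 0.408
```

```bash
python3 - <<'E'
from t import *
im,d=grab_frame("side")
p=state()["tool_pos"]; print(p,state()["contact_force"])
g=pts("side",d,(im.max(2)<45)); q=g[(np.hypot(g[:,0]-p[0],g[:,1]-p[1])<.03)&(g[:,2]<p[2]-.03)&(g[:,2]>.005)]
print(np.percentile(q,[0,5,50,95,100],axis=0))
save("b4.png",cv2.resize(im[360:440,300:400] ,None,fx=6,fy=6,interpolation=2))
E
```

```text
[ 0.4818 -0.2546  0.1106] [-0.2947  0.3257  2.2262]
[[ 0.47   -0.2656  0.0191]
 [ 0.4705 -0.2644  0.023 ]
 [ 0.4754 -0.2574  0.0327]
 [ 0.4815 -0.2497  0.0431]
 [ 0.4854 -0.2464  0.0445]]
```

View pics/b4.png

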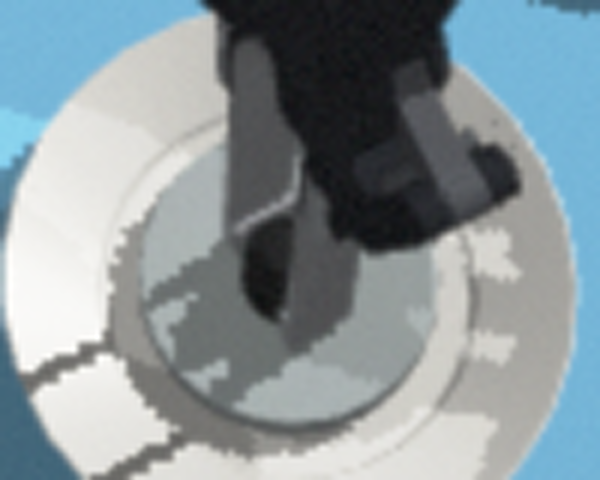

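Emit:
step_arm(
  moves=[
    [0,0,0,0,0,0,0.034],
    [0,0,0,0,0,0,0.035],
    [0,0,0,0,0,0,0.036],
    [0,0,0,0,0,0,0.037],
    [0,0,0,0,0,0,0.038],
    [0,0,0,0,0,0,0.039],
    [0,0,0,0,0,0,0.0392],
    [0,0,0,0,0,0,0.0392],
  ],
)

```text
time: 15.5
tool_pos: [0.4816, -0.2546, 0.1101]
tool_rot: [-0.0, -0.039, 0.999, 0.0]
contact_force: [-0.1, 0.5, -1.3]
gripper_width: 0.462
```

```bash
python3 - <<'E'
from t import *
im,d=grab_frame("side")
p=state()["tool_pos"]; print(p,state()["contact_force"],state()["gripper_width"]*85.4)
save("b5.png",cv2.resize(im[360:440,300:400] ,None,fx=6,fy=6,interpolation=2))
E
```

```text
[ 0.4816 -0.2546  0.1102] [ 0.4069 -0.2713 -1.4691] 39.328691470671316
```

View pics/b5.png

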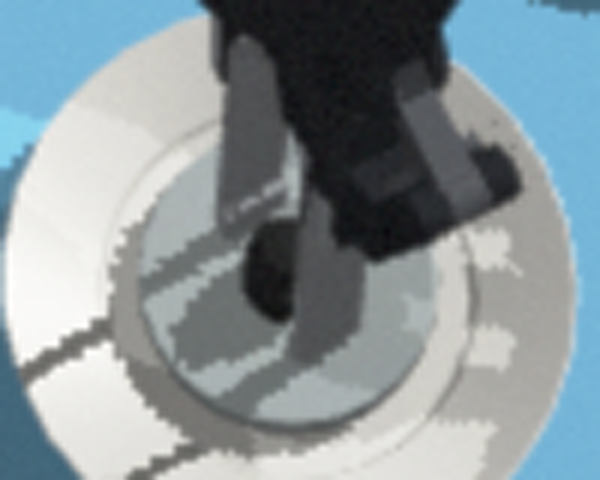

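Emit:
step_arm(
  moves=[
    [0,0,-0.005,0,0,0,0.0392],
    [0,0,-0.01,0,0,0,0.0392],
    [0,0,-0.015,0,0,0,0.0392],
    [0,0,-0.025,0,0,0,0.0392],
    [0,0,-0.025,0,0,0,0.0392],
    [0,0,-0.015,0,0,0,0.0392],
    [0,0,-0.01,0,0,0,0.0392],
    [0,0,0,0,0,0,0.0392],
  ],
)

```text
time: 16.35
tool_pos: [0.4823, -0.2551, 0.2173]
tool_rot: [0.001, -0.039, 0.999, -0.001]
contact_force: [0.3, -0.1, -0.8]
gripper_width: 0.458
```

```bash
python3 - <<'E'
from t import *
im,d=grab_frame("side")
plan((.4715,.2515,.213),94.5)
p=state()["tool_pos"]; g=pts("side",d,(im.max(2)<45)); q=g[(np.hypot(g[:,0]-p[0],g[:,1]-p[1])<.03)&(g[:,2]<.06)&(g[:,2]>.005)]
print(np.percentile(q,[0,5,50,95,100],axis=0))
save("b6.png",cv2.resize(im[280:460,270:430] ,None,fx=3.3,fy=3.3,interpolation=2))
E
```

```text
turn(tool rotvec) [-0.0006  0.0007 -0.0003]
shift in tool axes [-0.0295  0.5054  0.0027] pos [ 0.4818 -0.2547  0.2157] t 16.4 F [-0.7 -0.6 -0.8] w 39.33
[[ 0.47   -0.2689  0.0173]
 [ 0.4715 -0.2682  0.0231]
 [ 0.479  -0.2609  0.0331]
 [ 0.4877 -0.2526  0.0433]
 [ 0.491  -0.2487  0.0449]]
```

View pics/b6.png

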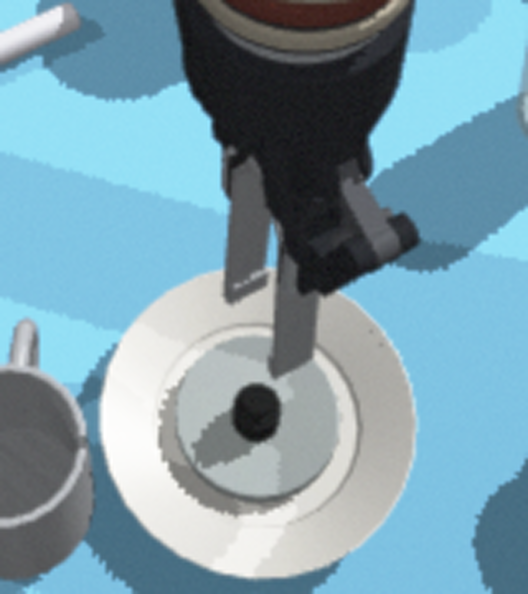

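Emit:
step_arm(
  moves=[
    [-0.0006,0.01,0,0,0,0,0.0392],
    [-0.0015,0.025,0,0,0,0,0.0392],
    [-0.0023,0.04,0,0,0,0,0.0392],
    [-0.0026,0.045,0,0,0,0,0.0392],
    [-0.0026,0.045,0,0,0,0,0.0392],
    [-0.0026,0.045,0,0,0,0,0.0392],
    [-0.0026,0.045,0,0,0,0,0.0392],
    [-0.0026,0.045,0,0,0,0,0.0392],
  ],
)

```text
time: 17.2
tool_pos: [0.4741, 0.0482, 0.2136]
tool_rot: [-0.001, -0.039, 0.999, 0.0]
contact_force: [0.4, 0.3, -0.3]
gripper_width: 0.459
```

Emit:
step_arm(
  moves=[
    [-0.0026,0.045,0,0,0,0,0.0392],
    [-0.0026,0.045,0,0,0,0,0.0392],
    [-0.0026,0.045,0,0,0,0,0.0392],
    [-0.0023,0.04,0,0,0,0,0.0392],
    [-0.0015,0.022,0,0,0,0,0.0392],
    [0,0.008,0,0,0,0,0.0392],
    [0,0,0,0,0,0,0.0392],
    [0,0,0,0,0,0,0.0392],
  ],
)

```text
time: 18.0
tool_pos: [0.4707, 0.2504, 0.2144]
tool_rot: [-0.001, -0.039, 0.999, -0.0]
contact_force: [-0.4, -0.1, -0.9]
gripper_width: 0.458
```

Emit:
step_arm(
  moves=[
    [0,0,0,0,0,0,0.0392],
    [0,0,0,0,0,0,0.0392],
  ],
)

```text
time: 18.2
tool_pos: [0.4713, 0.2501, 0.2152]
tool_rot: [0.0, -0.038, 0.999, -0.0]
contact_force: [-0.3, 0.7, -0.9]
gripper_width: 0.463
```

```bash
python3 - <<'E'
from t import *
im,d=grab_frame("side")
plan((.471,.2515,.213),94.5)
p,b=tip("side",d); b=b[b[:,2]>.115]
for z in(.12,.13,.15,.18):
    q=b[(b[:,2]>=z)&(b[:,2]<z+.01)]
    if len(q):print(z,len(q),np.percentile(q,[3,50,97],axis=0)[:,:2].ravel())
P=pts("side",d,np.ones((480,640),bool)); b=P[(abs(P[:,0]-.47)<.05)&(abs(P[:,1]-.25)<.06)&(P[:,2]>.062)&(P[:,2]<.08)]
print("cad rim",b.min(0),b.max(0),cv2.minAreaRect((b[:,:2]*1000).astype(np.float32)))
save("c1.png",cv2.resize(im[70:250,160:310] ,None,fx=3.3,fy=3.3,interpolation=2))
E
```

```text
turn(tool rotvec) [-0.0001  0.0002 -0.0019]
shift in tool axes [0.0002 0.0012 0.0023] pos [0.4713 0.2503 0.2153] t 18.25 F [ 0.   0.6 -0.5] w 39.6
0.12 38 [0.4608 0.2244 0.4691 0.2275 0.4831 0.2667]
0.13 62 [0.4606 0.224  0.469  0.2274 0.4826 0.2686]
0.15 59 [0.4608 0.2237 0.4699 0.2275 0.4828 0.269 ]
0.18 57 [0.4613 0.2247 0.4697 0.2281 0.4826 0.2671]
cad rim [0.4456 0.2047 0.062 ] [0.4957 0.2925 0.0723] ((470.5440673828125, 249.19070434570312), (44.58845138549805, 87.19933319091797), 5.135667324066162)
```

View pics/c1.png

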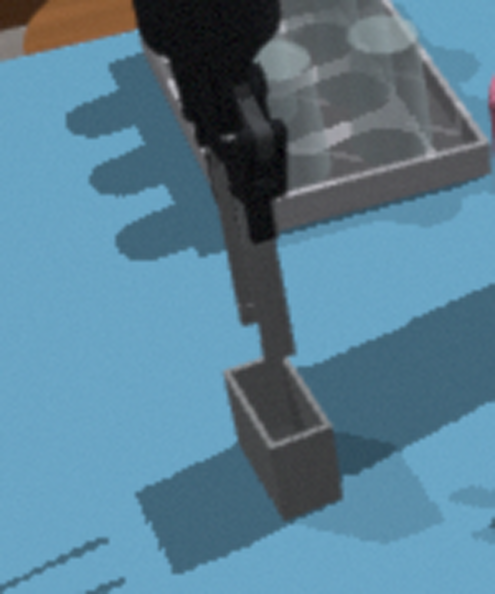

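Emit:
step_arm(
  moves=[
    [0,0.0003,0.01,0,0,0,0.0392],
    [0,0,0.02,0,0,0,0.0392],
    [0,0,0.025,0,0,0,0.0392],
    [0,0,0.025,0,0,0,0.0392],
    [0,0,0.018,0,0,0,0.0392],
    [0,0,0.01,0,0,0,0.0392],
    [0,0,0.003,0,0,0,0.0392],
    [0,0,0,0,0,0,0.0392],
  ],
)

```text
time: 19.05
tool_pos: [0.4711, 0.2514, 0.1042]
tool_rot: [-0.0, -0.039, 0.999, -0.0]
contact_force: [0.4, 0.3, -0.1]
gripper_width: 0.46
```

Emit:
step_arm(
  moves=[
    [0,0,0,0,0,0,0.0392],
    [0,0,0.003,0,0,0,0.0392],
    [0,0,0,0,0,0,0.0392],
    [0,0,0,0,0,0,0.0392],
  ],
)

```text
time: 19.45
tool_pos: [0.4712, 0.2515, 0.1015]
tool_rot: [0.0, -0.039, 0.999, 0.0]
contact_force: [-0.1, 0.6, -0.9]
gripper_width: 0.459
```

Emit:
step_arm(
  moves=[
    [0,0,0.003,0,0,0,0.0392],
    [0,0,0.0015,0,0,0,0.0392],
    [0,0,0,0,0,0,0.0392],
    [0,0,0,0,0,0,0.0392],
  ],
)

```text
time: 19.85
tool_pos: [0.471, 0.2514, 0.0966]
tool_rot: [-0.0, -0.039, 0.999, -0.0]
contact_force: [0.0, -0.1, -0.6]
gripper_width: 0.453
```

Emit:
step_arm(
  moves=[
    [0,0,0.001,0,0,0,0.0392],
    [0,0,0,0,0,0,0.0392],
    [0,0,0,0,0,0,0.0392],
  ],
)

```text
time: 20.15
tool_pos: [0.4711, 0.2514, 0.0957]
tool_rot: [-0.0, -0.039, 0.999, -0.0]
contact_force: [0.3, -0.3, -1.3]
gripper_width: 0.46
```

Emit:
step_arm(
  moves=[
    [0,0,0.0006,0,0,0,0.0392],
    [0,0,0,0,0,0,0.0392],
    [0,0,0,0,0,0,0.0392],
  ],
)

```text
time: 20.45
tool_pos: [0.471, 0.2515, 0.0951]
tool_rot: [-0.0, -0.039, 0.999, -0.0]
contact_force: [0.0, 0.4, -0.5]
gripper_width: 0.457
```

Emit:
step_arm(
  moves=[
    [0,0,0.0006,0,0,0,0.0392],
    [0,0,0,0,0,0,0.0392],
    [0,0,0,0,0,0,0.0392],
  ],
)

```text
time: 20.75
tool_pos: [0.4713, 0.2515, 0.0948]
tool_rot: [0.0, -0.039, 0.999, 0.0]
contact_force: [-0.2, -0.1, 1.6]
gripper_width: 0.458
```

Contact with the stand floor, at the same height as the pick-up. I'll open slowly.

Emit:
step_arm(
  moves=[
    [0,0,0,0,0,0,0.0398],
    [0,0,0,0,0,0,0.0405],
    [0,0,0,0,0,0,0.0415],
    [0,0,0,0,0,0,0.044],
    [0,0,0,0,0,0,0.05],
    [0,0,0,0,0,0,0.06],
    [0,0,0,0,0,0,0.07],
    [0,0,0,0,0,0,0.07],
  ],
)

```text
time: 21.55
tool_pos: [0.471, 0.2514, 0.0944]
tool_rot: [-0.0, -0.039, 0.999, -0.0]
contact_force: [0.4, 0.7, -0.4]
gripper_width: 0.82
```

```bash
python3 - <<'E'
from t import *
im,d=grab_frame("side"); plan((.471,.2515,.213),94.5)
save("c2.png",cv2.resize(im[70:250,160:310] ,None,fx=3.3,fy=3.3,interpolation=2))
E
```

```text
turn(tool rotvec) [-0.0001 -0.0001 -0.0004]
shift in tool axes [ 0.      0.0001 -0.1185] pos [0.471  0.2514 0.0945] t 21.6 F [-0.3  0.1 -0.1] w 70.02
```

View pics/c2.png

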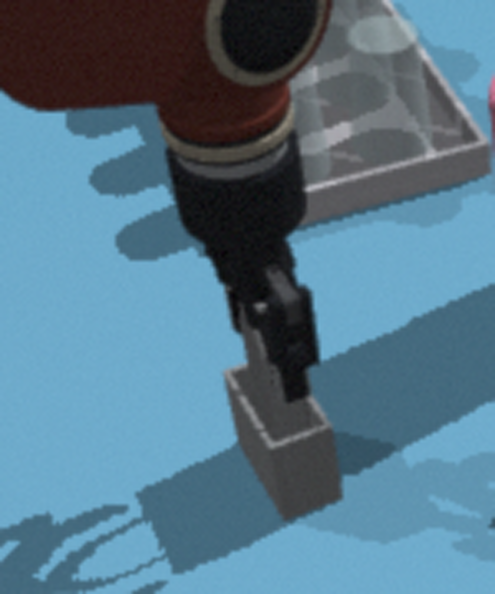

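Released, with the fingers clear of the tongs. Now I'll go straight up.

Emit:
step_arm(
  moves=[
    [0,0,-0.01,0,0,0,0.07],
    [0,0,-0.02,0,0,0,0.07],
    [0,0,-0.03,0,0,0,0.07],
    [0,0,-0.03,0,0,0,0.07],
    [0,0,-0.03,0,0,0,0.07],
    [0,0,-0.03,0,0,0,0.07],
    [0,0,-0.02,0,0,0,0.07],
  ],
)

```text
time: 22.3
tool_pos: [0.4717, 0.2517, 0.2683]
tool_rot: [0.002, -0.039, 0.999, 0.001]
contact_force: [0.9, 0.6, -0.1]
gripper_width: 0.821
```

Emit:
step_arm(
  moves=[
    [0.02,0.035,0,0,0,0,0.07],
    [0.02,0.035,0,0,0,0,0.07],
    [0.02,0.035,0,0,0,0,0.07],
    [0.02,0.035,0,0,0,0,0.07],
    [0.02,0.035,0,0,0,0,0.07],
    [0,0,0,0,0,0,0.07],
    [0,0,0,0,0,0,0.07],
  ],
)

```text
time: 23.0
tool_pos: [0.3573, 0.4185, 0.2651]
tool_rot: [0.0, -0.04, 0.999, -0.0]
contact_force: [1.0, -0.2, -0.3]
gripper_width: 0.815
```

```bash
python3 - <<'E'
from t import *
full=np.ones((480,640),bool)
for c in("side","top"):
    im,d=grab_frame(c); save("d_%s.png"%c,im); np.savez("pics/%s1.npz"%c,im=im,d=d)
    for nm,D in (("before",np.load("pics/%s0.npz"%c)["d"]),("after",d)):
        P=pts(c,D,full)
        box=lambda x0,x1,y0,y1,z0,z1:P[(P[:,0]>x0)&(P[:,0]<x1)&(P[:,1]>y0)&(P[:,1]<y1)&(P[:,2]>z0)&(P[:,2]<z1)]
        b=box(.43,.52,.19,.32,.145,.17); print(c,nm,"bridge",len(b),b.mean(0) if len(b) else 0)
        b=box(.43,.52,.19,.32,.062,.08); print(" rim",b.mean(0))
        b=box(.55,.69,-.05,.1,.084,.1); print(" jar",b.mean(0))
    g=pts(c,d,im.max(2)<45); q=g[(np.hypot(g[:,0]-.482,g[:,1]+.254)<.04)]; print("stopper",q.min(0),q.max(0))
print(state()["time"])
E
```

```text
side before bridge 96 [0.4717 0.247  0.1524]
 rim [0.4683 0.2366 0.0685]
 jar [0.6174 0.0208 0.0882]
side after bridge 96 [0.471  0.2459 0.1521]
 rim [0.4684 0.2378 0.0686]
 jar [0.6171 0.0206 0.0881]
stopper [ 0.4699 -0.2697  0.0141] [ 0.4928 -0.2465  0.0451]
top before bridge 92 [0.4716 0.2523 0.1545]
 rim [0.4662 0.2495 0.0701]
 jar [0.6191 0.0271 0.0901]
top after bridge 88 [0.4708 0.2514 0.155 ]
 rim [0.467  0.2498 0.0698]
 jar [0.6199 0.0273 0.0901]
stopper [ 0.4713 -0.2594  0.0276] [ 0.4854 -0.2454  0.0493]
23.1
```

View pics/d_side.png

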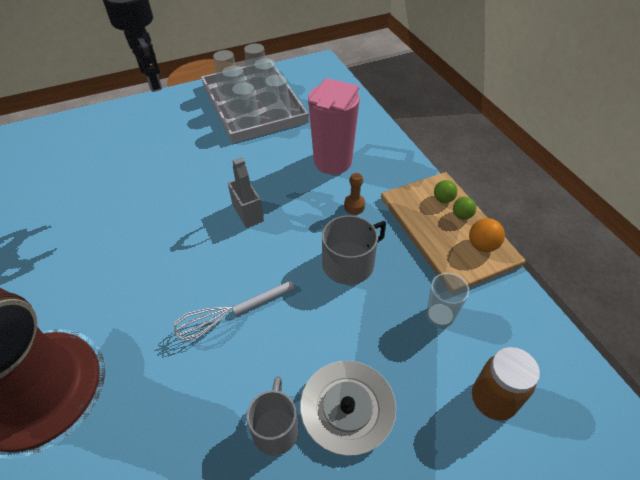

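View pics/d_top.png

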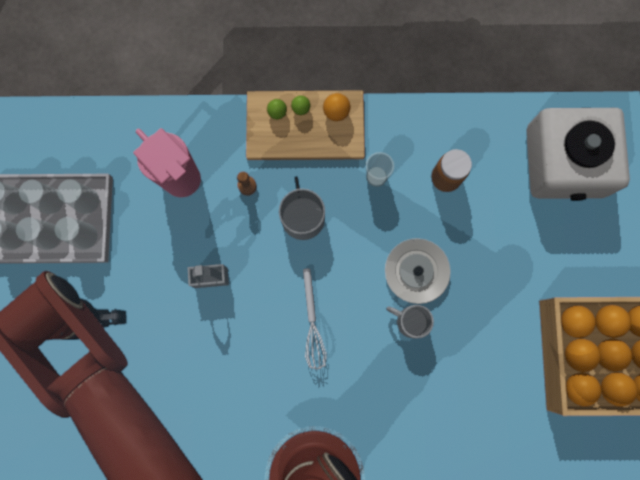

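The stopper stands at the middle of the lid (side view (347,404), top view (418,271)). The tongs are upright in the stand at (240,180), and the jar is empty. Everything else is where it was.

```bash
python3 -c "
from plant import *
print(job_done())"
```

```text
the job is handed in; nothing more can be done
None
```

The job is done and handed in at about 23 s of the 58 s allowed. I took the tongs from their stand and pinched the stopper in the jar. I set it down on the middle of the silicone lid, letting go at about 2 N of contact, and stood the tongs back in the stand.

**Last checks, both cameras:**
- **Stopper:** it stands upright and fully on the lid, with its top about 45 mm above the counter by the side camera (42 mm expected). The top camera read 49 mm.
- **Tongs:** they stand upright in the stand, within about 1.5 mm of where they began.
- **Stand and jar:** their measured positions agree with the start to about 1 mm.
- **Other things on the counter:** they look unmoved in the pictures; I did not measure them.
- **Gripper:** it touches nothing and never came near the stopper.

**Disagreements:**
- The two cameras differed by 2–6 mm in y throughout. I settled this by comparing them with the tongs' known position in the gripper.
- The gripper closed to 34.7 mm on the stopper, a little less than the expected 36 mm, but the hold was secure.

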